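# Take a photometer reading with the touch-free switch

### The job

Take a reading on the blue photometer: push its half-open grey lid fully shut with the fingertips, then, with the lid shut, point at the green touch-free switch, holding the fingertips 1 to 4 cm above its middle for at least two seconds without touching it, and finally draw the hand more than 15 cm away from it. Do not bring the fingertips low over the yellow or the red switch, nor over the green one before the lid is shut, and touch none of the switches. Pick nothing up, do not raise the lid further, and leave the vials and the tip rack standing where they are.

Things in the scene. Friction and masses are not known exactly. Their poses are not given: they have to be found in the camera images.
- photometer: blue photometer case fixed to the bench, 150 mm (its x) by 100 mm (its y) by 50 mm high; origin at the centre of its underside, its x axis points from the display end (nearer the robot) to the lid-hinge end, z up
- lid (a joint): angle of the photometer's grey hood-shaped lid, rad: 0 fully shut (a hard stop), growing as its free edge rises; it starts between 0.4 and 0.8. A friction hinge keeps it where it is left; pushing it shut takes about 2 N on its top, and it does not spring back. Lid 80 mm long from hinge to free edge, 84 mm wide, 16 mm deep
- lid_hinge (a point): middle of the lid's hinge line, 60 mm from the case's origin along the case's +x, 51 mm above the bench; the hinge runs along the case's y and the lid reaches from it 80 mm towards the case's -x. Shut, the lid's flat top is 67 mm above the bench.
- lid_edge (a point): middle of the free edge of the lid's top face, by an orange strip; it moves with the lid. At every starting angle, the spot 35 mm from the hinge towards the case's -x (seen from above) has the lid's sloping top face under it, so pressing straight down there shuts it
- green_top (a point): top centre of the green touch-free switch (starts the reading): a low white round puck fixed to the bench, 50 mm across and 18 mm high, its top a flat green disc with a black sensor window 22 mm across in the middle; z up. The three switches swap places from run to run and stand 70 mm or more apart, centre to centre
- yellow_top (a point): top centre of the yellow touch-free switch (zeroes the instrument): a low white round puck fixed to the bench, 50 mm across and 18 mm high, its top a flat yellow disc with a black sensor window 22 mm across in the middle; z up. The three switches swap places from run to run and stand 70 mm or more apart, centre to centre
- red_top (a point): top centre of the red touch-free switch (erases): a low white round puck fixed to the bench, 50 mm across and 18 mm high, its top a flat red disc with a black sensor window 22 mm across in the middle; z up. The three switches swap places from run to run and stand 70 mm or more apart, centre to centre
- green_switch: the whole green switch; origin at the centre of its underside
- yellow_switch: the whole yellow switch; origin at the centre of its underside
- red_switch: the whole red switch; origin at the centre of its underside
- vial_a: loose yellow sample vial with a white screw cap, 28 mm across, 60 mm high, upright; origin at the centre of its underside; bystander
- vial_b: loose red sample vial with a white screw cap, 28 mm across, 60 mm high, upright; origin at the centre of its underside; bystander
- vial_c: loose orange sample vial with a white screw cap, 28 mm across, 60 mm high, upright; origin at the centre of its underside; bystander
- tip_rack: loose blue pipette-tip rack, 75 by 110 mm and 46 mm high with white tips; origin at the centre of its underside; bystander
Mind the look-alikes: they are no part of the job. There is more than one size of the photometer; the one meant has the size given above. Leave any purple look-alike of the green_switch alone.

How it is judged (in metres and radians):
On the way, in this order (a step that is already met when the one before it is completed fails the run):
1. the photometer's lid is pushed fully shut (value of joint lid below 0.06 rad), for 0.2 s.
2. with the lid shut, the tool point (TCP) stays within 20 mm of the green switch's middle seen from above and 20 to 80 mm over its top, touching nothing there, for two seconds (value of joint lid below 0.06 rad and horizontal distance between the grasp point and green_top below 0.02 m and z of the grasp point in the frame of green_top between 0.02 and 0.08 m and contact force between anything else and green_switch below 0.3 N), for 1.9 s.
At the end, for the whole second after the job is handed in: The lid is shut (within 0.06 rad), the tool point is more than 14 cm from the green switch's top, and the vials and the tip rack stand upright and at rest within 15 mm of where they started (value of joint lid below 0.06 rad and distance between the grasp point and green_top above 0.14 m and distance of each of vial_a, vial_b, vial_c, tip_rack from where it was at the start of the episode below 0.015 m and angle between each of vial_a, vial_b, vial_c, tip_rack's own z axis and vertical below 0.2 rad and linear speed of each of vial_a, vial_b, vial_c, tip_rack below 0.02 m/s); the robot touches nothing.
It fails at once if a touch-free switch is touched (contact force between anything else and green_switch above 0.5 N or contact force between anything else and yellow_switch above 0.5 N or contact force between anything else and red_switch above 0.5 N).
It fails at once if the tool point comes low (under 80 mm) over the yellow or red switch, within 30 mm of its middle ((horizontal distance between the grasp point and yellow_top below 0.03 m and z of the grasp point in the frame of yellow_top below 0.08 m) or (horizontal distance between the grasp point and red_top below 0.03 m and z of the grasp point in the frame of red_top below 0.08 m)).
It fails at once if the tool point comes low (under 80 mm) over the green switch, within 30 mm of its middle, while the lid is open (horizontal distance between the grasp point and green_top below 0.03 m and z of the grasp point in the frame of green_top below 0.08 m and value of joint lid above 0.1 rad).
It fails at once if the lid is raised further instead of pushed shut (value of joint lid above 0.9 rad).
It fails at once if a vial or the tip rack is lifted, carried, pushed or tipped (distance of any of vial_a, vial_b, vial_c, tip_rack from where it was at the start of the episode above 0.015 m or angle between any of vial_a, vial_b, vial_c, tip_rack's own z axis and vertical above 0.3 rad).
It also fails if it takes over 45 s, if anything falls off the work surface, if the arm or the gripper's body presses on something with over 40 N, if the wrist force passes 120 N, or if a joint passes its speed limit or range.

### The arm

A 6-joint arm with a two-finger parallel gripper is mounted at the origin on the work surface. World frame = base frame: x ahead of the robot, y to its left, z up, the work surface at z = 0. Lengths are in mm, angles in rad, forces in N, time in s.
With the tool pointing down it reaches from about 350 to 975 mm from the base axis. Payload 17.4 kg.
Tool frame: the origin (TCP) lies between the finger pads, 19 mm behind the fingertips; this is the grasp point; z points along the fingers, y is the line along which they close (so a half turn about z gives the same grasp; the last joint's range is limited). The gripper opens to 85 mm and grips with 20 to 120 N. Pads are 22 mm wide; open, the fingers measure 114 mm over their backs; the gripper's body (76 mm by 85 mm) begins 54 mm behind the grasp point. The pads swing forward as they close: fully open they stand 13 mm farther back than shut.
Start: joints at [1.198, 0.116, 1.442, -0, 1.584, -0.038], TCP at [221.8, 637.524, 250.003] pointing down, gripper open.
Joint ranges: [-2.83, 2.83], [-0.83, 2.19], [0.07, 2.5], [-1.14, 4.28], [0.01, 3], [-2.97, 2.97]. Speed limits (rad/s): [1.89, 1.89, 2.22, 3.14, 3.14, 3.14].

### API

Orientations are given as a unit quaternion [x, y, z, w].
In Python, from rig import bot, cams gives the robot as it stands.
- The arm moves only by the tool drive_tool, never from a script. Its argument "targets" is one flat list of numbers, 7 for each row, row after row: the opening, from -1 (shut) to 1 (fully open), then the shift along the tool's x, y, z in units of 30 mm (1.0 is 30 mm), then the turn, a rotation vector about the tool's x, y, z in units of 6 degrees (1.0 is 6 degrees). A call has 1 to 5 rows; each row is the pose to reach, as a shift and turn from the pose commanded when the call began, along the tool's axes at that moment; what a row does not reach only later rows make up. A row lasts 1/12 s, in which the tool goes at most 41.7 mm and 7.16 degrees, less where a joint would pass 70% of its speed; a pose out of reach is approached as far as the arm can. A call with a gripper value outside its range is refused whole. The fingers move at their own pace and stop on an object; "grip_force" is the grip in N (left out, the last holds). Time passes only in rows, so rows that repeat a pose let the fingers close. It gives the time, the measured TCP pose, the force, the opening and the grip force at its end, in the units of the state.
- bot.state(): the state, without advancing time (a new reading comes with each control period).
- cams.snapshot(name): name is "scene" or "top"; returns a dict with "color" (420x560x3 uint8, red, green, blue), "fx", "fy", "cx", "cy" (pixels), "world_from_camera" (4x4, takes a point from camera to world coordinates). Camera axes: x right, y down, z forward; pixel columns grow to the right and rows downward; lengths in mm; the calibration is good to about 2 mm. A picture is of the moment at which its call begins. There is no depth.
- bot.finish_job(): hands the job in; it is judged then, once.
The state is a dict: "time": time; "qpos": joint angles; "qd": joint speeds; "joint_efforts": joint torques, N m; "tool_pos": TCP position; "tool_rot": TCP orientation; "wrist_force": force on the tool from outside, world axes, zero at the start; "ft_torque": the same for the moment, N m; "width": finger opening in mm; "gripper_force": force on a finger pad.
Only numpy, scipy, OpenCV 4.12 (cv2) and the standard library are available. Lean on these libraries where they do the work, as an engineer would, in place of code of your own. Each camera call takes 0.05 s, during which the arm holds its last target. There are 200 camera calls.

## Working session

There is one attempt and no reset: what is moved stays moved. The work goes in short steps, Python scripts to look and compute and a tool call to move; the robot and the scene stay as the last step left them, time stands still between calls to the robot, and variables do not carry over. Pictures are saved under pics/ and viewed, at most 10 in all, crops included, and the job is handed in when it is done.

Besides the shell and the picture viewer there is one more tool, called after "Call:" as name(argument=value, ...) on one line, values as JSON. drive_tool: Moves the arm, as the interface text tells. Its arguments: {"type":"object","properties":{"targets":{"type":"array","items":{"type":"number"}},"grip_force":{"type":"number"}},"required":["targets"]}

```bash
ls; mkdir -p pics; python3 - <<'E'
from rig import bot,cams
import cv2,pickle
S={n:cams.snapshot(n) for n in("scene","top")}
pickle.dump(S,open('s0.pkl','wb'))
for n in S: cv2.imwrite(f'pics/{n}0.png',S[n]['color'][:,:,::-1]); print(n,S[n]['fx'],S[n]['cx'],S[n]['cy'],S[n]['world_from_camera'].round(3).tolist() if hasattr(S[n]['world_from_camera'],'round') else S[n]['world_from_camera'])
print(bot.state())
E
```

```text
pics
scene 487.4952750061835 276.5047842779149 214.76888998267876 [[0.006, 0.703, -0.711, 1319.035], [1.0, 0.005, 0.013, 54.458], [0.013, -0.711, -0.703, 862.942], [0.0, 0.0, 0.0, 1.0]]
top 456.5293632091667 284.3374749423577 210.47090642096316 [[0.028, -0.993, 0.113, 401.764], [-1.0, -0.027, 0.012, 47.511], [-0.009, -0.113, -0.994, 1143.15], [0.0, 0.0, 0.0, 1.0]]
{'time': 0.1, 'qpos': array([ 1.19822079e+00,  1.16456071e-01,  1.44220717e+00,  2.48989713e-05,
        1.58401834e+00, -3.77785272e-02]), 'qd': array([-0.00093011, -0.00048884, -0.00086784, -0.00062851, -0.00040997,
        0.00085686]), 'joint_efforts': array([ 2.35164291e-03, -7.33670282e+01, -6.33794546e+01, -1.19283486e-04,
        5.36235355e-03, -3.68211761e-05]), 'tool_pos': array([221.72095936, 637.37969687, 249.31841333]), 'tool_rot': array([ 1.66617607e-01,  9.86021438e-01, -5.30506096e-04, -1.23116429e-04]), 'wrist_force': array([-0.51299004, -0.05491721,  0.88849052]), 'ft_torque': array([ 0.00503181,  0.04596753, -0.02171835]), 'gripper_force': 0.0, 'width': 85.11990070752682}
```

View pics/scene0.png

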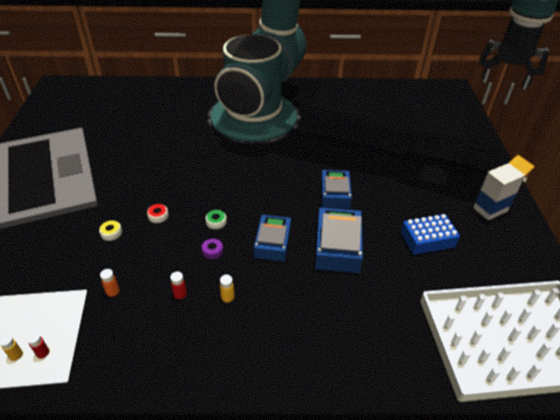

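View pics/top0.png

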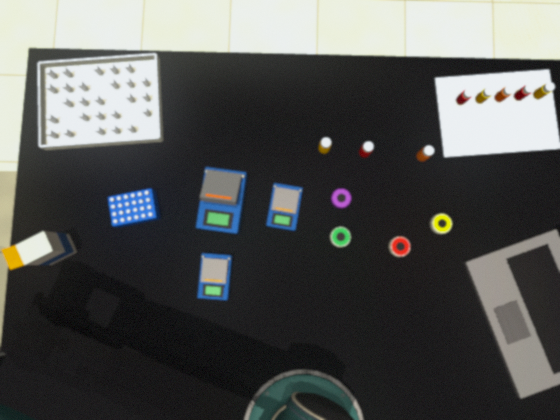

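The scene view shows three photometers, with the big one at about (340,240). The green switch is at (216,218), a purple look-alike at (212,248), red at (157,213) and yellow at (110,230). In the top view the big photometer is at (221,200), green at (340,237), red at (400,246) and yellow at (441,223). Next I'll measure the sizes and zoom in.

```bash
cat > h.py <<'E'
import numpy as np,cv2,pickle
def plane(S,uv,z):
    uv=np.atleast_2d(uv).astype(float); T=np.array(S['world_from_camera'])
    d=np.c_[(uv[:,0]-S['cx'])/S['fx'],(uv[:,1]-S['cy'])/S['fy'],np.ones(len(uv))]@T[:3,:3].T
    o=T[:3,3]; return o+d*((z-o[2])/d[:,2])[:,None]
def proj(S,p):
    T=np.linalg.inv(S['world_from_camera']); q=np.atleast_2d(p)@T[:3,:3].T+T[:3,3]
    return np.c_[S['fx']*q[:,0]/q[:,2]+S['cx'],S['fy']*q[:,1]/q[:,2]+S['cy']]
def blobs(S,lo,hi,amin=25):
    m=cv2.inRange(cv2.cvtColor(S['color'],cv2.COLOR_RGB2HSV),lo,hi)
    return [c for c in cv2.findContours(m,cv2.RETR_EXTERNAL,cv2.CHAIN_APPROX_NONE)[0] if cv2.contourArea(c)>amin]
E
python3 - <<'E'
from h import *
S=pickle.load(open('s0.pkl','rb'))
R={'green':((45,120,60),(80,255,255)),'yellow':((22,150,120),(35,255,255)),'red':((0,170,120),(6,255,255)),'orange':((7,130,120),(20,255,255)),'purple':((125,80,60),(160,255,255)),'blue':((100,120,50),(122,255,255))}
for n in S:
  for k,(lo,hi) in R.items():
    for c in blobs(S[n],lo,hi):
      r=cv2.minAreaRect(c); z=50 if k=='blue' else 18
      b=plane(S[n],cv2.boxPoints(r),z)[:,:2]
      print(n,k,np.round(r[0],1),'xy@%d'%z,plane(S[n],r[0],z)[0,:2].round(),'sides',np.linalg.norm(b[1]-b[0]).round(),np.linalg.norm(b[2]-b[1]).round())
      if k=='blue' : print('   ',b.round().tolist())
a=cv2.resize(S['top']['color'][155:245,185:305,::-1],None,fx=5,fy=5,interpolation=cv2.INTER_CUBIC)
cv2.imwrite('pics/z1.png',a)
b=cv2.resize(S['scene']['color'][195:280,195:375,::-1],None,fx=4.4,fy=4.4,interpolation=cv2.INTER_CUBIC)
cv2.imwrite('pics/z2.png',b)
E
```

```text
scene green [274.9 220.6] xy@18 [485.  66.] sides 16.0 40.0
scene green [215. 215.] xy@18 [467. -81.] sides 40.0 42.0
scene green [335.5 173.5] xy@18 [305. 231.] sides 35.0 13.0
scene yellow [108.8 226.6] xy@18 [ 508. -331.] sides 42.0 42.0
scene yellow [520.5 164.1] xy@18 [259. 751.] sides 44.0 49.0
scene red [156.5 209.5] xy@18 [ 449. -227.] sides 37.0 40.0
scene orange [ 11.5 353.9] xy@18 [ 844. -435.] sides 13.0 33.0
scene orange [226.5 292.5] xy@18 [700. -37.] sides 24.0 44.0
scene orange [110.5 286.6] xy@18 [ 685. -285.] sides 25.0 46.0
scene orange [341.5 217.8] xy@18 [474. 230.] sides 8.0 61.0
scene purple [211.5 248. ] xy@18 [575. -80.] sides 49.0 61.0
scene blue [430.2 233.3] xy@50 [555. 422.] sides 146.0 114.0
    [[516.0, 358.0], [480.0, 500.0], [593.0, 484.0], [624.0, 352.0]]
scene blue [271.6 236.8] xy@50 [568.  58.] sides 141.0 79.0
    [[627.0, 14.0], [487.0, 29.0], [505.0, 106.0], [642.0, 85.0]]
scene blue [495.2 203.6] xy@50 [454. 606.] sides 74.0 90.0
    [[485.0, 550.0], [415.0, 574.0], [423.0, 663.0], [492.0, 636.0]]
scene blue [340.8 220.3] xy@50 [515. 221.] sid
[... 608 characters left out ...]
0 79.0
    [[311.0, 264.0], [423.0, 259.0], [418.0, 181.0], [307.0, 186.0]]
top blue [ 63.  248.5] xy@50 [420. 588.] sides 66.0 36.0
    [[392.0, 612.0], [457.0, 600.0], [448.0, 564.0], [383.0, 577.0]]
top blue [283.4 209.2] xy@50 [529.  63.] sides 97.0 77.0
    [[486.0, 107.0], [582.0, 94.0], [572.0, 18.0], [475.0, 32.0]]
top blue [132.9 207.3] xy@50 [524. 427.] sides 124.0 84.0
    [[550.0, 498.0], [578.0, 377.0], [497.0, 356.0], [469.0, 476.0]]
top blue [288.  185.7] xy@50 [586.  53.] sides 9.0 74.0
    [[587.0, 90.0], [596.0, 89.0], [586.0, 16.0], [576.0, 17.0]]
top blue [220.9 199.9] xy@50 [547. 214.] sides 157.0 111.0
    [[476.0, 276.0], [632.0, 262.0], [619.0, 152.0], [464.0, 168.0]]
```

View pics/z1.png

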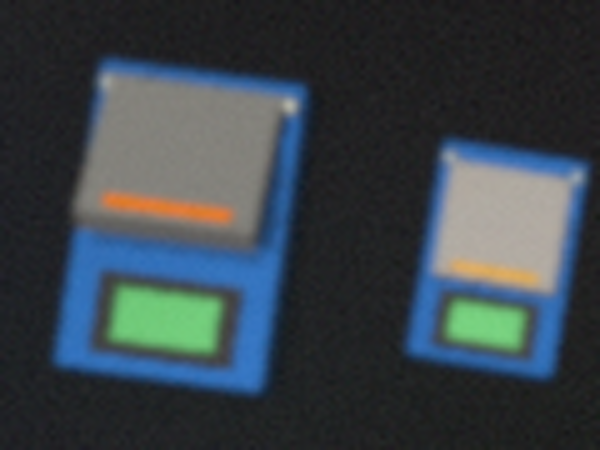

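View pics/z2.png

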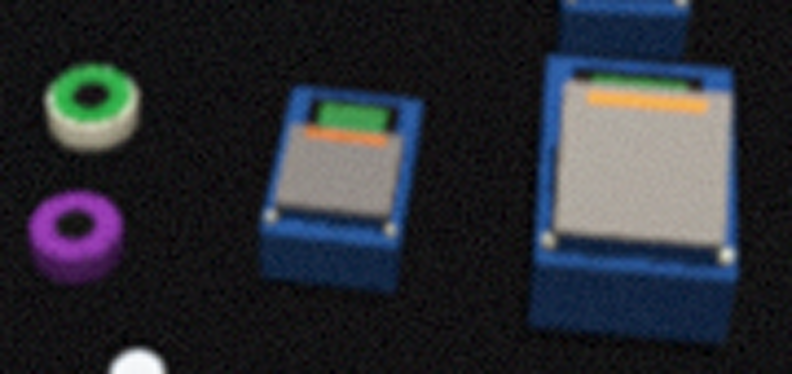

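In the zooms, only the big photometer has its lid half open; the nearby small one's lid is nearly flat. The big case measures about 150x100 with its centre near (552,218), yaw about -0.1 and hinge near (611,211), so I'll press at about (576,215). Green is at about (468,-80).

First I shut the fingers while moving above the lid at z = 250.

Call:
drive_tool(targets=[-1,-5.2,-3.1,0,0,0,0,-1,-5.2,-3.1,0,0,0,0,-1,-5.2,-3.1,0,0,0,0,-1,-5.2,-3.1,0,0,0,0,-1,-5.2,-3.1,0,0,0,0])

```text
time: 0.52
tool_pos: [341.0, 495.1, 249.9]
tool_rot: [0.168, 0.986, -0.0, 0.0]
wrist_force: [1.0, -0.3, -0.2]
width: 25.7
gripper_force: 0.0
```

Call:
drive_tool(targets=[-1,-5.2,-3.1,0,0,0,0,-1,-5.2,-3.1,0,0,0,0,-1,-5.2,-3.1,0,0,0,0,-1,-5.2,-3.1,0,0,0,0,-1,-5.2,-3.1,0,0,0,0])

```text
time: 0.93
tool_pos: [457.7, 356.0, 249.8]
tool_rot: [0.168, 0.986, -0.0, 0.0]
wrist_force: [-0.1, -0.0, 0.0]
width: -0.1
gripper_force: 0.0
```

Call:
drive_tool(targets=[-1,-5.3,-3.2,0,0,0,0,-1,-5.3,-3.2,0,0,0,0,-1,-5.3,-3.2,0,0,0,0,-1,-5.3,-3.2,0,0,0,0,-1,-5.3,-3.2,0,0,0,0])

```text
time: 1.35
tool_pos: [576.0, 213.1, 249.5]
tool_rot: [0.168, 0.986, -0.0, -0.0]
wrist_force: [-0.1, 0.3, 0.3]
width: 0.3
gripper_force: 0.0
```

Call:
drive_tool(targets=[-1,0,0,1.2,0,0,0,-1,0,0,2.2,0,0,0,-1,0,0,3,0,0,0,-1,0,0,3.6,0,0,0,-1,0,0,3.6,0,0,0])

```text
time: 1.77
tool_pos: [572.4, 216.0, 137.4]
tool_rot: [0.167, 0.986, -0.001, -0.003]
wrist_force: [-0.1, 0.5, 0.4]
width: 0.5
gripper_force: 0.0
```

Call:
drive_tool(targets=[-1,0,0,0.3,0,0,0,-1,0,0,0.6,0,0,0,-1,0,0,0.9,0,0,0,-1,0,0,1.2,0,0,0,-1,0,0,1.3,0,0,0])

```text
time: 2.18
tool_pos: [573.6, 216.4, 101.7]
tool_rot: [0.167, 0.986, -0.0, -0.0]
wrist_force: [-0.5, -0.0, 0.9]
width: -0.0
gripper_force: 0.4
```

Call:
drive_tool(targets=[-1,0,0,0.1,0,0,0,-1,0,0,0.2,0,0,0,-1,0,0,0.3,0,0,0,-1,0,0,0.35,0,0,0,-1,0,0,0.4,0,0,0])

```text
time: 2.6
tool_pos: [574.0, 216.4, 91.0]
tool_rot: [0.167, 0.986, 0.0, 0.0]
wrist_force: [-1.1, 0.2, 0.9]
width: 0.0
gripper_force: 0.4
```

Call:
drive_tool(targets=[-1,0,0,0.05,0,0,0,-1,0,0,0.1,0,0,0,-1,0,0,0.13,0,0,0,-1,0,0,0.15,0,0,0,-1,0,0,0.15,0,0,0])

```text
time: 3.02
tool_pos: [573.9, 216.4, 86.3]
tool_rot: [0.167, 0.986, -0.0, -0.0]
wrist_force: [-0.2, -0.4, -0.1]
width: 0.2
gripper_force: 0.0
```

Call:
drive_tool(targets=[-1,0,0,0.05,0,0,0,-1,0,0,0.05,0,0,0,-1,0,0,0.05,0,0,0,-1,0,0,0.05,0,0,0])

```text
time: 3.35
tool_pos: [574.1, 216.5, 85.7]
tool_rot: [0.167, 0.986, 0.0, 0.0]
wrist_force: [-3.5, -1.4, 6.9]
width: 0.1
gripper_force: 3.4
```

Call:
drive_tool(targets=[-1,0,0,0.05,0,0,0,-1,0,0,0.05,0,0,0,-1,0,0,0.05,0,0,0,-1,0,0,0.05,0,0,0])

```text
time: 3.68
tool_pos: [574.2, 216.6, 85.5]
tool_rot: [0.167, 0.986, 0.0, 0.0]
wrist_force: [-10.7, -2.4, 19.8]
width: -0.0
gripper_force: 10.1
```

Call:
drive_tool(targets=[-1,0,0,-1,0,0,0,-1,0,0,-2.2,0,0,0,-1,0,0,-3.4,0,0,0,-1,0,0,-4,0,0,0,-1,0,0,-4,0,0,0])

```text
time: 4.1
tool_pos: [575.3, 216.8, 208.9]
tool_rot: [0.167, 0.986, 0.002, 0.003]
wrist_force: [1.0, 1.0, 0.3]
width: -0.1
gripper_force: 0.0
```

```bash
python3 - <<'E'
from rig import bot,cams
from h import *
S=cams.snapshot('scene'); pickle.dump(S,open('s1.pkl','wb'))
cv2.imwrite('pics/z3.png',cv2.resize(S['color'][160:285,190:380,::-1],None,fx=4,fy=4,interpolation=cv2.INTER_CUBIC))
S0=pickle.load(open('s0.pkl','rb'))
for k,s in (('top',S0['top']),('scene',S0['scene'])):
  for c in blobs(s,(45,120,60),(80,255,255)):
    r=cv2.minEnclosingCircle(c)
    print(k,plane(s,r[0],18)[0,:2].round(1))
st=bot.state();print(st['tool_pos'],st['wrist_force'],st['time'])
E
```

```text
top [469.5 -79. ]
scene [483.1  66.6]
scene [465.1 -80.6]
scene [305.2 230.7]
[574.73562588 216.65232535 206.02146227] [-0.21352819 -0.45230697 -0.61226467] 4.15
```

View pics/z3.png

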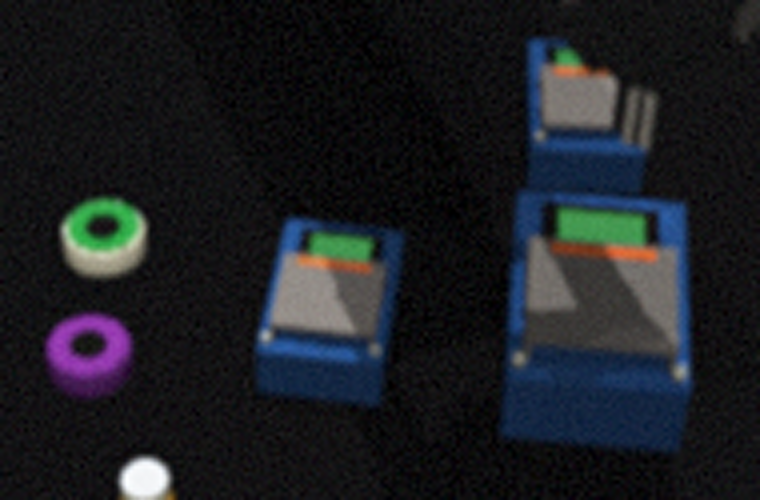

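The picture shows the lid lying flat, with the display uncovered; it met the hard stop with 20 N. Now over to green.

Call:
drive_tool(targets=[-1,0,-5.2,0,0,0,0,-1,0,-5.2,0,0,0,0,-1,0,-5.2,0,0,0,0,-1,0,-5.2,0,0,0,0,-1,0,-5.2,0,0,0,0])

```text
time: 4.57
tool_pos: [521.0, 65.2, 202.3]
tool_rot: [0.168, 0.986, -0.001, -0.001]
wrist_force: [-0.3, 0.8, 0.1]
width: 0.2
gripper_force: 0.0
```

Call:
drive_tool(targets=[-1,0.1,-5.3,0,0,0,0,-1,0.1,-5.3,0,0,0,0,-1,0.1,-5.3,0,0,0,0,-1,0.1,-5.3,0,0,0,0,-1,0.1,-5.3,0,0,0,0])

```text
time: 4.98
tool_pos: [465.9, -83.9, 202.5]
tool_rot: [0.168, 0.986, -0.001, -0.001]
wrist_force: [-0.4, 0.2, 1.2]
width: -0.2
gripper_force: 0.0
```

Call:
drive_tool(targets=[-1,0,0,0,0,0,0,-1,0,0,0,0,0,0])

```text
time: 5.15
tool_pos: [467.7, -79.8, 202.7]
tool_rot: [0.167, 0.986, 0.0, -0.0]
wrist_force: [-0.2, 0.5, -1.3]
width: -0.3
gripper_force: 0.0
```

Call:
drive_tool(targets=[-1,0,0,1,0,0,0,-1,0,0,2,0,0,0,-1,0,0,3,0,0,0,-1,0,0,3.5,0,0,0,-1,0,0,3.7,0,0,0])

```text
time: 5.57
tool_pos: [466.8, -78.5, 89.2]
tool_rot: [0.166, 0.986, 0.0, -0.002]
wrist_force: [0.5, 0.0, -0.0]
width: 0.2
gripper_force: 0.0
```

Call:
drive_tool(targets=[-1,0,0,0.3,0,0,0,-1,0,0,0.6,0,0,0,-1,0,0,0.8,0,0,0,-1,0,0,0.9,0,0,0,-1,0,0,0.9,0,0,0])

```text
time: 5.98
tool_pos: [467.6, -80.0, 65.2]
tool_rot: [0.167, 0.986, 0.0, -0.0]
wrist_force: [-0.1, 0.6, 0.5]
width: 0.0
gripper_force: 0.0
```

Call:
drive_tool(targets=[-1,0,0,0,0,0,0,-1,0,0,0,0,0,0,-1,0,0,0,0,0,0,-1,0,0,0,0,0,0,-1,0,0,0,0,0,0])

```text
time: 6.4
tool_pos: [467.8, -80.2, 65.8]
tool_rot: [0.167, 0.986, -0.0, 0.0]
wrist_force: [-0.0, 0.2, 0.3]
width: -0.1
gripper_force: 0.0
```

Call:
drive_tool(targets=[-1,0,0,0,0,0,0,-1,0,0,0,0,0,0,-1,0,0,0,0,0,0,-1,0,0,0,0,0,0,-1,0,0,0,0,0,0])

```text
time: 6.82
tool_pos: [467.7, -80.1, 65.5]
tool_rot: [0.167, 0.986, -0.0, -0.0]
wrist_force: [0.2, -0.5, 0.1]
width: 0.0
gripper_force: 0.0
```

Call:
drive_tool(targets=[-1,0,0,0,0,0,0,-1,0,0,0,0,0,0,-1,0,0,0,0,0,0,-1,0,0,0,0,0,0,-1,0,0,0,0,0,0])

```text
time: 7.23
tool_pos: [467.6, -80.1, 65.5]
tool_rot: [0.167, 0.986, -0.0, -0.0]
wrist_force: [0.2, -0.4, 0.3]
width: 0.4
gripper_force: 0.0
```

Call:
drive_tool(targets=[-1,0,0,0,0,0,0,-1,0,0,0,0,0,0,-1,0,0,0,0,0,0,-1,0,0,0,0,0,0,-1,0,0,0,0,0,0])

```text
time: 7.65
tool_pos: [467.7, -80.1, 65.5]
tool_rot: [0.167, 0.986, 0.0, 0.0]
wrist_force: [-0.7, 0.7, -0.4]
width: -0.2
gripper_force: 0.0
```

Call:
drive_tool(targets=[-1,0,0,0,0,0,0,-1,0,0,0,0,0,0,-1,0,0,0,0,0,0,-1,0,0,0,0,0,0,-1,0,0,0,0,0,0])

```text
time: 8.07
tool_pos: [467.7, -80.1, 65.5]
tool_rot: [0.167, 0.986, -0.0, -0.0]
wrist_force: [0.4, -0.6, -0.7]
width: 0.4
gripper_force: 0.0
```

Call:
drive_tool(targets=[-1,0,0,0,0,0,0,-1,0,0,0,0,0,0,-1,0,0,0,0,0,0,-1,0,0,0,0,0,0,-1,0,0,0,0,0,0])

```text
time: 8.48
tool_pos: [467.7, -80.1, 65.5]
tool_rot: [0.167, 0.986, -0.0, 0.0]
wrist_force: [0.8, -0.5, 0.7]
width: 0.4
gripper_force: 0.0
```

```bash
python3 - <<'E'
from rig import bot,cams
from h import *
S=cams.snapshot('scene')
cv2.imwrite('pics/z4.png',cv2.resize(S['color'][150:290,150:380,::-1],None,fx=3.4,fy=3.4,interpolation=cv2.INTER_CUBIC))
E
```

```text
(no output)
```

View pics/z4.png

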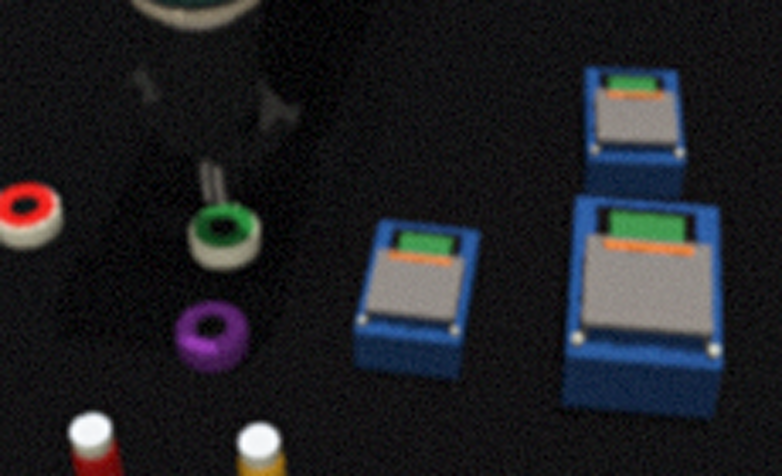

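The closed fingers hover over the green disc (about (220,205) in the crop) without touching it, and the lid is flat. The hold has lasted over 2.4 s, so I withdraw upwards.

Call:
drive_tool(targets=[-1,0,0,-1,0,0,0,-1,0,0,-2.2,0,0,0,-1,0,0,-3.4,0,0,0,-1,0,0,-4.4,0,0,0,-1,0,0,-5.2,0,0,0])

```text
time: 8.95
tool_pos: [467.8, -80.1, 224.4]
tool_rot: [0.167, 0.986, -0.0, 0.001]
wrist_force: [-1.0, 0.1, -0.7]
width: 0.1
gripper_force: 0.0
```

Call:
drive_tool(targets=[-1,0,0,-1,0,0,0,-1,0,0,-1.8,0,0,0,-1,0,0,-2,0,0,0,-1,0,0,-2,0,0,0,-1,0,0,-2,0,0,0])

```text
time: 9.37
tool_pos: [467.6, -80.1, 280.7]
tool_rot: [0.167, 0.986, -0.0, -0.0]
wrist_force: [-0.0, -0.0, -0.9]
width: -0.0
gripper_force: 0.0
```

Call:
drive_tool(targets=[-1,0,0,0,0,0,0,-1,0,0,0,0,0,0,-1,0,0,0,0,0,0])

```text
time: 9.62
tool_pos: [467.5, -80.1, 280.4]
tool_rot: [0.167, 0.986, 0.0, -0.001]
wrist_force: [-0.2, -0.9, 0.4]
width: -0.3
gripper_force: 0.0
```

```bash
python3 -c "
from rig import bot
print(bot.state()['tool_pos']); print(bot.finish_job())"
```

```text
[467.45303398 -80.05203433 280.42550238]
the job is handed in; nothing more can be done
None
```

I pushed the lid fully shut, held the fingertips about 28 mm above the green switch for over 2.4 s without touching it, drew the hand about 26 cm away and handed the job in; no verdict was returned.

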